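# Start the thumb bolt in the bench boss

### The job

The thumb bolt stands loose in the threaded boss on the jeweller's bench, its thread lugs resting on top. Without lifting it out, turn it backward (anticlockwise from above) until it drops into the thread start, then turn it forward (clockwise) one full turn so that it is properly started, and finish with the bolt's head still gripped in the fingers. Leave the other things on the bench alone.

Things in the scene. Friction and masses are not known exactly. Their poses are not given: they have to be found in the camera images.
- boss: Steel boss fixed to the bench: upright tube 58 mm across and 66 mm high on a base plate 120 x 90 x 10 mm. Origin: centre of its underside, z up. Its bore takes the bolt's shank with 0.8 mm clearance all round. Two entry slots are cut in the flat top face, one on each side, on its +x and -x axes.
- boss_top (a point): centre of the boss's flat top face, 66 mm above its underside. The lugs slide on this face. They cannot pass clockwise into a slot: a steel stop tooth, 6 mm higher than the face, stands at the anticlockwise end of each slot.
- boss_slot (a point): top of the +x entry slot, 15 mm from the boss's axis; its twin is across the bore. Each slot is 40 degrees wide. Turned anticlockwise, the lugs drop 8 to 10 mm into the slots when the bolt's x axis comes within about 15 degrees of the line of the slots (either way round); at 12 degrees past that line they meet the teeth.
- boss_thread (a point): on the boss's axis, 59 mm above its underside: where the thread starts (height of the lugs' middle once dropped). Coarse right-hand thread with two starts: from the slots, a clockwise turn takes the bolt 20 mm down; about 2 mm of up-and-down play. The thread runs about 1.25 turns.
- bolt: Steel thumb bolt, 94 mm long, 0.26 kg, upright in the boss. Origin: centre of its lower end, z up. Shank 20 mm across; two lugs, left and right, along its x; bar head 44 mm along x, 14 mm thick, 26 mm high. The same after a half turn. At the start its x axis is 60 to 125 degrees anticlockwise of the boss's: it drops after about 40 to 110 degrees of backward turning. Let go in the thread, it stays.
- bolt_lugs (a point): on the bolt's axis at the middle of the two lugs (a 4 mm round bar along the bolt's x, 36 mm tip to tip), 24 mm above its lower end: 68 mm above the boss's underside while they rest on the top face, 58 to 60 mm once dropped, about 39 mm one turn later.
- burr_block: bystander: wooden block 60 x 90 x 28 mm with small steel burrs standing in it; origin at the centre of its underside
- ring_mandrel: bystander: aluminium ring cone on a round foot 64 mm across, 130 mm high; origin at the centre of its underside
- flux_jar: bystander: small jar, 52 mm across, 60 mm high; origin at the centre of its underside
- bolt_head (a point): centre of the bolt's bar head, 81 mm above the bolt's lower end: the place to grip, across the 14 mm thickness (fingers closing along the bolt's y). About 125 mm above the bench at the start.
Mind the look-alikes: they are no part of the job. Of the things shaped like the bolt, the steel one is meant.

How it is judged:
On the way:
1. the bolt, turned backward, has dropped into the thread start: its lugs are 5 to 13 mm below where they rested, their line within 30 degrees of the slots (z of bolt_lugs in the frame of boss between 0.055 and 0.063 m and angle between the x axis of bolt and the x axis of boss, either way round below 0.52 rad), for 0.1 s.
At the end, for the whole second after the job is handed in: The bolt is one turn down the thread (lugs 35 to 44.5 mm above the boss's underside, that is about 20 mm below the thread start, and the bar head within 43 degrees of the line of the slots), upright within 9 degrees, at rest, and its head is still gripped by the fingers with more than 6 N (z of bolt_lugs in the frame of boss between 0.035 and 0.0445 m and angle between the x axis of bolt and the x axis of boss, either way round below 0.75 rad and angle between bolt's own z axis and vertical below 0.15 rad and angular speed of bolt below 0.2 rad/s and contact force between the fingers and bolt above 6 N and distance between the grasp point and bolt_head below 0.035 m); the arm keeps its last pose, push and grip.
It fails at once if the bolt is lifted more than 5 mm off the boss's top face (z of bolt_lugs in the frame of boss above 0.073 m).
It fails at once if a bystander is moved more than 30 mm (distance of any of burr_block, ring_mandrel, flux_jar from where it was at the start of the episode above 0.03 m).
It also fails if it takes over 70 s, if anything falls off the work surface, if the arm or the gripper's body presses on something with over 40 N, if the wrist force passes 120 N, or if a joint passes its speed limit or range.

### The arm

A 7-joint arm with a two-finger parallel gripper is mounted at the origin on the work surface. World frame = base frame: x ahead of the robot, y to its left, z up, the work surface at z = 0. Lengths are in m, angles in rad, forces in N, time in s.
With the tool pointing down it reaches from about 0.35 to 0.9 m from the base axis. Payload 8.1 kg.
Tool frame: the origin (TCP) lies at the centre of the arm's flange, where the gripper is bolted on; the fingertips stand 178 mm ahead of it and the grasp point (between the pads) lies 159 mm ahead of it; z points along the fingers, y is the line along which they close (so a half turn about z gives the same grasp; the last joint's range is limited). The gripper opens to 92 mm and grips with 3 to 60 N. Pads are 19 mm wide; open, the fingers measure 130 mm over their backs; the gripper's body (75 mm by 190 mm) begins 47 mm behind the grasp point.
Start: joints at [-1.389, 0.434, 0.025, 1.573, -0.012, 1.134, -0.075], TCP at [0.176, 0.6, 0.405] pointing down, gripper open.
Joint ranges: [-2.62, 2.62], [-0.44, 2.09], [-1.27, 1.32], [0.08, 2.57], [-1.32, 4.46], [0.12, 2], [-2.74, 2.74]. Speed limits (rad/s): [2.22, 2.22, 3.01, 3.01, 3.14, 3.14, 3.14].

### API

Orientations are given as a rotation vector (axis times angle).
In Python, from cell import arm gives the robot as it stands. The module is installed in compiled form; this text tells all that it offers.
- The arm moves only by the shell command python3 -m inch 'ROWS' [FORCE]. ROWS is text: rows parted by semicolons, each of 5 numbers parted by spaces: the shift along the tool's x, y, z in m, then the turn about the tool's z in rad, then the finger opening in m, from 0 to 0.0918. In form: x y z roll fingers; .... A call has 1 to 5 rows; each row is the pose to reach, as a shift and turn from the pose commanded when the call began, along the tool's axes at that moment; what a row does not reach only later rows make up. A row lasts 1/10 s, in which the tool goes at most 50 mm and 8.59 degrees, less where a joint would pass 70% of its speed; a pose out of reach is approached as far as the arm can. A call with a gripper value outside its range is refused whole. The fingers move at their own pace and stop on an object; FORCE is the grip in N (left out, the last holds). Time passes only in rows, so rows that repeat a pose let the fingers close. It gives the time, the measured TCP pose, the force, the opening and the grip force at its end, in the units of the state.
- arm.observe(): the state, without advancing time (a new reading comes with each control period).
- arm.get_image(name): name is "side" or "top"; returns the picture (480x640x3 uint8, red, green, blue); there is no depth.
- arm.get_calibration(name): a dict with "intrinsics" (3x3 intrinsics, pixels), "distortion" ([k1, k2, p1, p2, k3] as OpenCV has them; the pictures are not rectified), "pose" (4x4, takes a point from camera to world coordinates). Camera axes: x right, y up, looking along -z (the intrinsics and any distortion apply to the point x, -y, -z); pixel columns grow to the right and rows downward; lengths in m; the calibration is good to about 2 mm. A picture is of the moment at which its call begins. get_calibration takes no time and is no camera call.
- arm.sign_off(): hands the job in; it is judged then, once.
Trained networks look in the newest picture that a camera, given by its name, has taken for a name from the list of things; names that differ only in an ending like _2 or _b are one class to them, and where a whole thing is asked for, a point or a joint stands for the part that bears it (a point fixed in the world has none). Each returns a list of dicts, best first, with "conf" (0 to 1); they miss things now and then, are a little off and sometimes report something else, mostly with a low value. They report only what shows in the picture. A call takes as long as a camera call. They do not tell look-alikes from the thing itself.
- arm.look_for(camera, query): "point" ([row, column] in pixels, amid what is visible of it).
- arm.silhouettes(camera, query): "region" (480x640 bool, what is visible of it) and "point" ([row, column] in pixels, amid what is visible of it).
- arm.place_of(camera, query): "point" ([row, column] in pixels: a listed point, or the origin of a listed thing).
The state is a dict: "clock": time; "joints": joint angles; "dq": joint speeds; "joint_efforts": joint torques, N m; "position": TCP position; "ee_rot": TCP orientation; "force": force on the tool from outside, world axes, zero at the start; "ft_torque": the same for the moment, N m; "width": opening from 0.0 (shut) to 1.0 (fully open); "gripper_force": force on a finger pad.
Only numpy, scipy, OpenCV 4.12 (cv2) and the standard library are available. Lean on these libraries where they do the work, as an engineer would, in place of code of your own. Each camera call takes 0.05 s, during which the arm holds its last target. There are 200 camera calls.

## Working session

There is one attempt and no reset: what is moved stays moved. The work goes in short steps, Python scripts to look and compute and a shell command to move; the robot and the scene stay as the last step left them, time stands still between calls to the robot, and variables do not carry over. Pictures are saved under pics/ and viewed, at most 10 in all, crops included, and the job is handed in when it is done.

```bash
mkdir -p pics; cat > h.py <<'E'
import numpy as np, cv2
from cell import arm
def ray(cam,pt):
    c=arm.get_calibration(cam); K=np.array(c["intrinsics"]); d=np.array(c["distortion"]); T=np.array(c["pose"])
    u=cv2.undistortPoints(np.array([[[pt[1],pt[0]]]],float),K,d)[0,0]
    v=T[:3,:3]@np.array([u[0],-u[1],-1]); return T[:3,3],v
def atz(cam,pt,z):
    o,v=ray(cam,pt); return o+v*(z-o[2])/v[2]
def tri(p1,p2):
    (a,u),(b,v)=ray("side",p1),ray("top",p2)
    s=np.linalg.lstsq(np.c_[u,-v],b-a,rcond=None)[0]
    P,Q=a+u*s[0],b+v*s[1]; return (P+Q)/2,np.linalg.norm(P-Q)
E
python3 - <<'E'
from h import *
np.set_printoptions(precision=4,suppress=True)
o=arm.observe(); print(o)
for c in("side","top"):
    im=arm.get_image(c); cv2.imwrite(f"pics/{c}0.png",im[:,:,::-1])
    print(c,np.array(arm.get_calibration(c)["pose"])[:3,3])
    for q in("bolt_head","bolt_lugs","boss_top","boss_slot","boss","bolt","burr_block","ring_mandrel","flux_jar"):
        print(c,q,[(np.round(r["point"],1).tolist(),round(r["conf"],2)) for r in arm.place_of(c,q)[:4]])
E
```

```text
{'clock': 0.0, 'joints': array([-1.3886,  0.4352,  0.0249,  1.5741, -0.0116,  1.134 , -0.0751]), 'dq': array([ 0.    ,  0.0001,  0.    ,  0.0001,  0.0007,  0.0022, -0.0006]), 'joint_efforts': array([  0.0005, -66.785 ,   0.9847, -31.4453,  -0.0606,   0.0431,
         0.0002]), 'position': array([0.1756, 0.5996, 0.404 ]), 'ee_rot': array([-0.4459, -3.1097,  0.0024]), 'force': array([ 0.0623, -0.3319, -0.157 ]), 'ft_torque': array([-0.0201,  0.0048,  0.0106]), 'gripper_force': 0.0, 'width': 0.9988774311067562}
side [0.3349 0.6357 0.518 ]
side bolt_head [([206.8, 321.9], 0.96), ([220.9, 289.4], 0.93), ([226.9, 351.0], 0.68), ([293.0, 354.0], 0.59)]
side bolt_lugs [([239.0, 392.5], 0.89), ([245.5, 291.4], 0.84), ([233.9, 320.7], 0.75), ([321.8, 350.3], 0.55)]
side boss_top [([256.1, 350.5], 0.93)]
side boss_slot [([253.3, 341.0], 0.88), ([266.9, 344.2], 0.72)]
side boss [([287.2, 350.9], 0.65), ([254.5, 340.8], 0.23)]
side bolt [([243.1, 324.2], 0.84), ([253.3, 389.8], 0.77), ([333.3, 350.9], 0.71), ([266.4, 347.4], 0.66)]
side burr_block [([409.6, 239.0], 0.94)]
side ring_mandrel [([217.6, 415.6], 0.79)]
side flux_jar [([201.5, 308.6], 0.67)]
top [ 0.372  -0.0033  1.0437]
top bolt_head [([286.3, 250.8], 0.8), ([270.6, 308.8], 0.56), ([297.8, 370.9], 0.54), ([211.5, 330.4], 0.5)]
top bolt_lugs [([237.4, 361.3], 0.74), ([297.6, 369.3], 0.69), ([291.0, 253.7], 0.63), ([272.2, 309.9], 0.56)]
top boss_top [([274.7, 311.0], 0.67)]
top boss_slot []
top boss [([280.2, 310.0], 0.91), ([312.1, 434.6], 0.53)]
top bolt [([273.5, 306.0], 0.66), ([292.8, 254.4], 0.64), ([299.8, 362.3], 0.63), ([220.8, 327.6], 0.62)]
top burr_block [([251.4, 173.2], 0.96)]
top ring_mandrel [([310.5, 435.6], 0.72)]
top flux_jar [([203.1, 427.2], 0.62)]
```

View pics/side0.png

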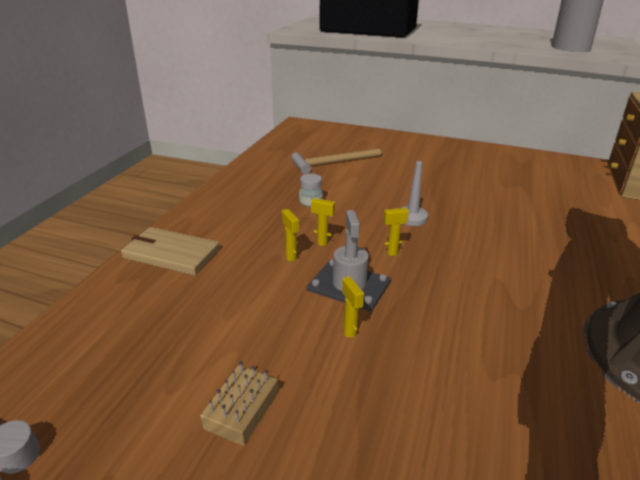

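View pics/top0.png

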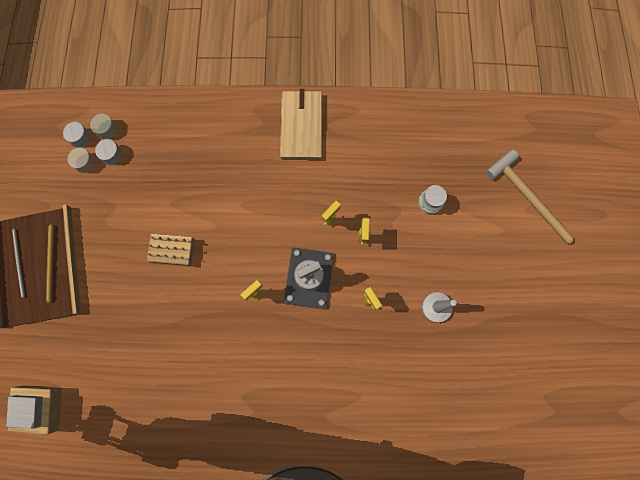

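The steel bolt is in the boss at about (227,351) in the side view and (271,309) in the top view. Four yellow look-alikes stand around it. I'll crop in for the angles.

```bash
python3 - <<'E'
from h import *
np.set_printoptions(precision=4,suppress=True)
im=cv2.imread("pics/top0.png")[230:320,260:360]
im2=cv2.imread("pics/side0.png")[200:310,300:400]
cv2.imwrite("pics/crop0.png",np.hstack([cv2.resize(im,(400,400),interpolation=cv2.INTER_CUBIC),cv2.resize(im2,(400,440),interpolation=cv2.INTER_CUBIC)[:400]]))
for a,b in(((226.9,351),(270.6,308.8)),((256.1,350.5),(274.7,311)),((287.2,350.9),(280.2,310))): print(tri(a,b))
for q,z in(("bolt_head",.138),("boss",.008)):
    for r in arm.silhouettes("top",q)[:4]:
        p=r["point"]; m=r["region"].astype(np.uint8)
        cs=max(cv2.findContours(m,0,2)[0],key=cv2.contourArea)[:,0]
        w=np.array([atz("top",(c[1],c[0]),z)[:2] for c in cs])
        (cx,cy),(a,b),t=cv2.minAreaRect(w.astype(np.float32)*1000)
        print(q,np.round(p,1),r["conf"],m.sum(),"rect mm",cx,cy,a,b,t)
from scipy.spatial.transform import Rotation as R
print(R.from_rotvec(arm.observe()["ee_rot"]).as_matrix())
for n,p in(("b",(251.4,173.2)),("m",(310.5,435.6)),("j",(203,427))):print(n,atz("top",p,0))
for p in((290,251),(298,373),(230,365),(211,331)):print(atz("top",p,.08))
E
```

```text
(array([ 0.5046, -0.0023,  0.1191]), np.float64(0.0021188558205425378))
(array([ 0.5045, -0.0068,  0.0599]), np.float64(0.001424348080167565))
(array([ 0.5008, -0.0051, -0.0034]), np.float64(0.000654745136773757))
bolt_head [214.3 329. ] 0.74 217 rect mm 611.37939453125 -44.28217315673828 23.015085220336914 44.984989166259766 51.677635192871094
bolt_head [272.1 307.5] 0.68 253 rect mm 499.19830322265625 -3.2740039825439453 24.4927978515625 44.53422927856445 26.059341430664062
bolt_head [290.9 249.6] 0.67 219 rect mm 459.20428466796875 100.53083038330078 24.52200698852539 39.19792938232422 40.01252365112305
bolt_head [302.5 372.6] 0.63 263 rect mm 449.5664367675781 -113.79946899414062 41.32553482055664 27.424633026123047 32.353214263916016
boss [283.4 308.3] 0.67 2203 rect mm 503.5780944824219 -1.8955841064453125 91.83578491210938 120.75467681884766 82.68183898925781
[[-0.9597  0.281   0.    ]
 [ 0.281   0.9597  0.    ]
 [-0.      0.     -1.    ]]
b [0.5578 0.2899 0.    ]
m [ 0.4389 -0.2706  0.    ]
j [ 0.6731 -0.2593  0.    ]
[0.4694 0.1095 0.08  ]
[ 0.457  -0.1278  0.08  ]
[ 0.5921 -0.1131  0.08  ]
[ 0.6302 -0.0453  0.08  ]
```

View pics/crop0.png

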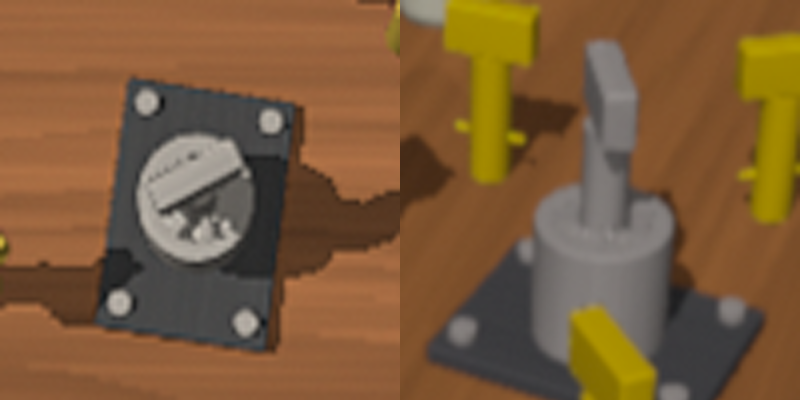

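```bash
python3 -m inch '-0.175 -0.175 0 0 0.05;-0.175 -0.175 0 0 0.05;-0.175 -0.175 0 0 0.05;-0.175 -0.175 0 0 0.05;-0.175 -0.175 0 0 0.05' 20
python3 -m inch '-0.175 -0.175 0 0 0.05;-0.175 -0.175 0 0 0.05;-0.175 -0.175 0 0 0.05;-0.175 -0.175 0 0 0.05;-0.175 -0.175 0 0 0.05'
python3 - <<'E'
from h import *
print(arm.observe()["joints"], arm.observe()["ee_rot"])
print("tube top by ellipse",atz("top",(274.3,309),.066), "bolt top face", atz("top",(270.3,308.8),.138))
# side: tube top centre
print("side tube top", atz("side",(200+215*110/440,300+203/4),.066))
print(tri((200+215*110/440,350.7),(274.3,309)))
E
```

```text
clock: 1.6
position: [0.2952, 0.3806, 0.4049]
ee_rot: [0.447, 3.109, 0.001]
force: [2.0, -0.3, 1.1]
width: 0.614
gripper_force: 0.0
clock: 2.1
position: [0.4138, 0.1634, 0.4052]
ee_rot: [0.446, 3.109, 0.001]
force: [0.7, 0.7, 0.2]
width: 0.549
gripper_force: 0.0
[-0.73671062  0.13298985  0.27199401  2.00473485 -0.0423578   1.00796954
  0.84123219] [4.46250510e-01 3.10890499e+00 1.26817158e-03]
tube top by ellipse [ 0.50372802 -0.00291032  0.066     ] bolt top face [ 0.50143961 -0.00246794  0.138     ]
side tube top [ 0.50452635 -0.00492555  0.066     ]
(array([ 0.50379743, -0.00286713,  0.06742845]), np.float64(0.0005262558871026189))
```

```bash
python3 -m inch '-0.1343 -0.1363 0 0 0.05;-0.1343 -0.1363 0 0 0.05;-0.1343 -0.1363 0 0 0.05;-0.1343 -0.1363 0 0 0.05;-0.1343 -0.1363 0 0 0.05'
python3 -m inch '0 0 0 0.15 0.05;0 0 0 0.3 0.05;0 0 0 0.45 0.05;0 0 0 0.6 0.05;0 0 0 0.75 0.05'
python3 -m inch '0 0 0 0.1 0.05;0 0 0 0.1 0.05'
python3 - <<'E'
from h import *
from scipy.spatial.transform import Rotation as R
o=arm.observe();print(o["joints"],o["position"]);print(R.from_rotvec(o["ee_rot"]).as_matrix())
E
```

```text
clock: 2.6
position: [0.5053, -0.0086, 0.4052]
ee_rot: [0.458, 3.105, -0.004]
force: [-0.5, 0.8, -0.4]
width: 0.544
gripper_force: 0.0
clock: 3.1
position: [0.5035, -0.0023, 0.4048]
ee_rot: [-1.561, -2.726, -0.001]
force: [-0.1, 0.2, -0.5]
width: 0.544
gripper_force: 0.0
clock: 3.3
position: [0.5036, -0.0022, 0.4047]
ee_rot: [-1.689, -2.649, -0.0]
force: [1.1, 0.8, -0.8]
width: 0.545
gripper_force: 0.0
[-0.55961872  0.25017028  0.56999809  1.89753396 -0.15606061  1.03759787
  0.51122251] [ 0.50356463 -0.00220067  0.40472865]
[[-4.21683054e-01  9.06743292e-01 -6.77863498e-05]
 [ 9.06743256e-01  4.21683057e-01  2.58619370e-04]
 [ 2.63085734e-04  4.75905905e-05 -9.99999964e-01]]
```

```bash
python3 -m inch '-0.0006 -0.0002 0.05 0 0.05;-0.0006 -0.0002 0.09 0 0.05;-0.0006 -0.0002 0.12 0 0.05;-0.0006 -0.0002 0.12 0 0.05'
python3 - <<'E'
from h import *
im2=arm.get_image("side")[:,:,::-1][170:320,280:430];im=arm.get_image("top")[:,:,::-1][230:330,260:360]
cv2.imwrite("pics/crop1.png",np.hstack([cv2.resize(im,(400,400),interpolation=2),cv2.resize(im2,(400,400),interpolation=2)]))
E
```

```text
clock: 3.7
position: [0.5022, -0.0031, 0.2817]
ee_rot: [-1.681, -2.648, 0.007]
force: [0.2, -0.6, -0.9]
width: 0.546
gripper_force: 0.0
```

View pics/crop1.png

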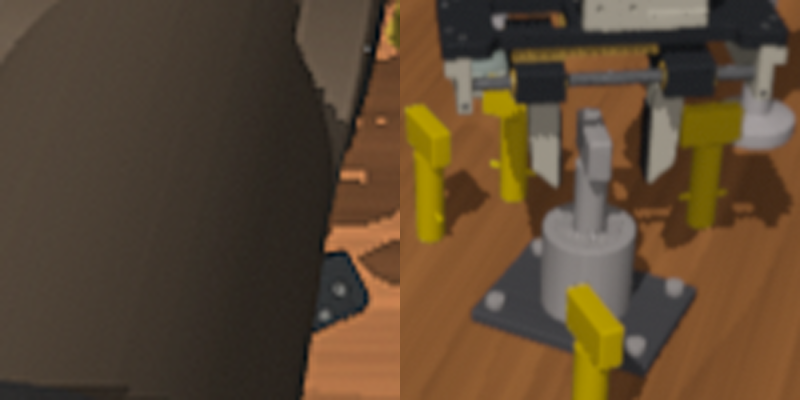

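The fingers straddle the steel head (crop about (595,150)), roughly centred and clear of the yellow bolts. I'll close gently and read the side force.

```bash
python3 -m inch '0 0 0 0 0.02;0 0 0 0 0.02;0 0 0 0 0.02;0 0 0 0 0.016' 10
python3 -m inch '0 0 0 0 0.005;0 0 0 0 0.005;0 0 0 0 0.005;0 0 0 0 0.005;0 0 0 0 0.005' 10
python3 -m inch '0 0 0 0 0.005;0 0 0 0 0.005'
```

```text
clock: 4.2
position: [0.504, -0.0035, 0.2855]
ee_rot: [1.687, 2.649, 0.002]
force: [0.0, -0.2, -0.2]
width: 0.246
gripper_force: 0.0
clock: 4.7
position: [0.504, -0.0036, 0.2851]
ee_rot: [1.688, 2.649, 0.001]
force: [-1.5, -0.7, 5.6]
width: 0.205
gripper_force: 10.1
clock: 4.9
position: [0.504, -0.0037, 0.285]
ee_rot: [1.688, 2.649, 0.001]
force: [-0.6, 0.4, 5.8]
width: 0.205
gripper_force: 10.1
```

```bash
python3 -m inch '0 0 0 0 0.03;0 0 0 0 0.03;0 0 -0.008 0 0.03;0 0 -0.008 0 0.03'
python3 -m inch '0 0 0 0 0.005;0 0 0 0 0.005;0 0 0 0 0.005;0 0 0 0 0.005;0 0 0 0 0.005' 10
python3 -m inch '0 0 0 0 0.005;0 0 0 0 0.005'
```

```text
clock: 5.3
position: [0.5041, -0.0037, 0.2936]
ee_rot: [1.688, 2.648, 0.001]
force: [0.2, 0.0, 0.5]
width: 0.324
gripper_force: 0.0
clock: 5.8
position: [0.504, -0.0035, 0.2927]
ee_rot: [1.688, 2.649, 0.0]
force: [2.3, 0.2, -1.1]
width: 0.156
gripper_force: 9.9
clock: 6.0
position: [0.5039, -0.0035, 0.2927]
ee_rot: [1.688, 2.649, 0.0]
force: [0.7, 1.5, -1.3]
width: 0.157
gripper_force: 9.9
```

Opening is now 14.4 mm, so the bar head is properly gripped with almost no side load. Next is the backward turn.

```bash
python3 -m inch '0 0 0 0 0.005;0 0 0 -0.1 0.005;0 0 0 -0.2 0.005;0 0 0 -0.3 0.005;0 0 0 -0.4 0.005' 20
python3 -m inch '0 0 0 -0.1 0.005;0 0 0 -0.2 0.005;0 0 0 -0.3 0.005;0 0 0 -0.3 0.005'
python3 - <<'E'
from h import *
o=arm.observe();print(o["joints"],o["ft_torque"])
im2=arm.get_image("side")[:,:,::-1][170:320,280:430]
cv2.imwrite("pics/crop2.png",cv2.resize(im2,(600,600),interpolation=2))
E
```

```text
clock: 6.5
position: [0.5042, -0.0033, 0.2929]
ee_rot: [1.122, 2.933, 0.001]
force: [4.1, 1.4, -3.0]
width: 0.152
gripper_force: 19.8
clock: 6.9
position: [0.5043, -0.0033, 0.2929]
ee_rot: [0.675, 3.067, 0.001]
force: [4.2, 2.9, -2.1]
width: 0.154
gripper_force: 19.8
[-0.34948783  0.37882895  0.32561717  2.01746377 -0.17172121  0.76942607
  1.2159757 ] [ 0.70998456 -1.10630556 -0.00997302]
```

View pics/crop2.png

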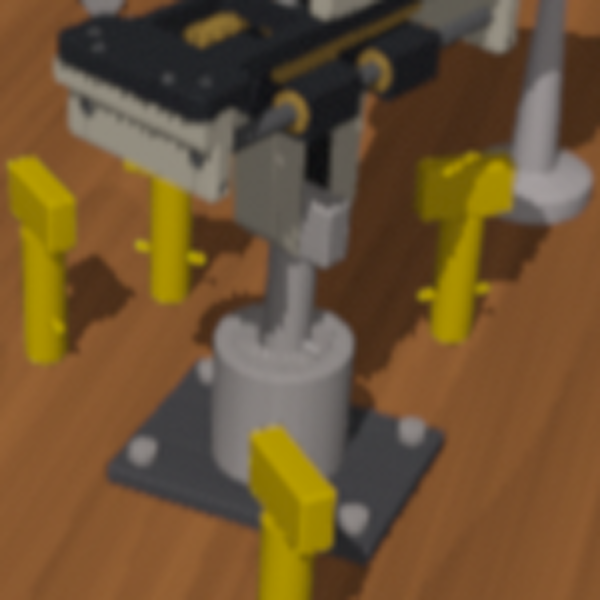

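The bolt is turning with the gripper, its lugs still on the face. I'll turn a bit more, then lower while watching the force.

```bash
python3 -m inch '0 0 0 -0.1 0.005;0 0 0 -0.22 0.005;0 0 0 -0.22 0.005'
python3 -m inch '0 0 0.001 0 0.005;0 0 0.002 0 0.005;0 0 0.003 0 0.005;0 0 0.003 0 0.005'
python3 -c "
from cell import arm;print(arm.observe()['ft_torque'])"
```

```text
clock: 7.25
position: [0.5043, -0.0032, 0.2929]
ee_rot: [0.335, 3.122, 0.001]
force: [4.3, 2.9, -2.2]
width: 0.157
gripper_force: 19.8
clock: 7.65
position: [0.5042, -0.0032, 0.2899]
ee_rot: [0.339, 3.122, 0.001]
force: [4.9, 4.3, -1.6]
width: 0.154
gripper_force: 19.9
[ 0.94780811 -1.22539967  0.03310334]
```

Lowered 3 mm with no resistance, so it is dropping in. I'll continue.

```bash
python3 -m inch '0 0 0.001 0 0.005;0 0 0.002 0 0.005;0 0 0.003 0 0.005;0 0 0.003 0 0.005'
python3 -m inch '0 0 0.001 0 0.005;0 0 0.002 0 0.005;0 0 0.003 0 0.005;0 0 0.003 0 0.005'
```

```text
clock: 8.05
position: [0.5043, -0.0031, 0.2869]
ee_rot: [0.339, 3.122, 0.001]
force: [5.0, 3.5, -2.9]
width: 0.152
gripper_force: 19.9
clock: 8.45
position: [0.5045, -0.0033, 0.2841]
ee_rot: [0.339, 3.121, 0.001]
force: [4.4, 2.8, -0.5]
width: 0.154
gripper_force: 19.9
```

```bash
python3 - <<'E'
from h import *
o=arm.observe();print(o["ft_torque"],o["joints"],o["position"],o["force"])
im2=arm.get_image("side")[:,:,::-1][170:320,280:430]
cv2.imwrite("pics/crop3.png",cv2.resize(im2,(600,600),interpolation=2))
E
```

```text
[ 8.60196091e-01 -1.29597294e+00 -4.46348262e-04] [-0.30400631  0.38861723  0.26652317  2.02212791 -0.14776412  0.74689331
  1.40627427] [ 0.5044722  -0.00329013  0.28406099] [ 4.44549774  2.82500866 -0.51684118]
```

View pics/crop3.png

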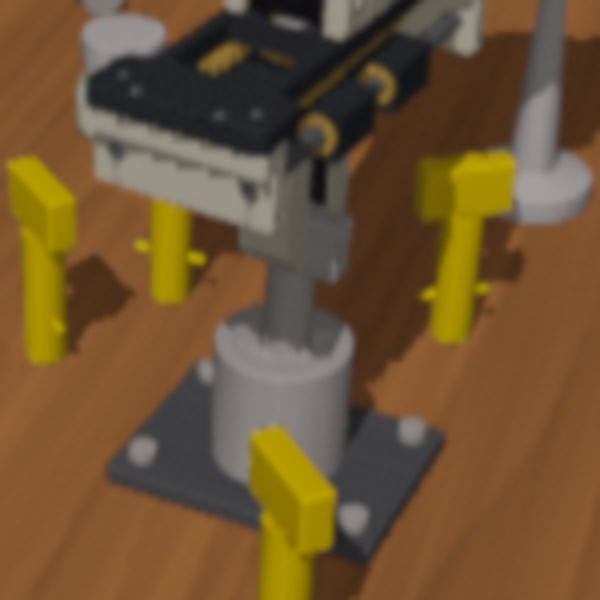

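The head is about 9 mm lower and the lugs have dropped below the teeth. Now the forward turn, following the pitch at 3.2 mm per rad.

```bash
python3 -m inch '0 0 0.0003 0.1 0.005;0 0 0.0006 0.2 0.005;0 0 0.0009 0.3 0.005;0 0 0.0012 0.4 0.005;0 0 0.0016 0.5 0.005' 25
python3 -c "
from cell import arm;print(arm.observe()['ft_torque'])"
```

```text
clock: 9.0
position: [0.5045, -0.0033, 0.2825]
ee_rot: [1.107, 2.938, 0.001]
force: [5.1, 3.2, -0.8]
width: 0.151
gripper_force: 24.9
[ 0.73647261 -1.37569234  0.04463453]
```

```bash
python3 -m inch '0 0 0.0003 0.1 0.005;0 0 0.0006 0.2 0.005;0 0 0.0009 0.3 0.005;0 0 0.0012 0.4 0.005;0 0 0.0016 0.5 0.005'
python3 -c "
from cell import arm;print(arm.observe()['ft_torque'])"
```

```text
clock: 9.5
position: [0.5044, -0.0033, 0.2808]
ee_rot: [1.8, 2.573, 0.002]
force: [6.0, 3.5, -1.3]
width: 0.153
gripper_force: 24.9
[ 0.73812655 -1.29276403  0.00979565]
```

```bash
python3 -m inch '0 0 0.0003 0.1 0.005;0 0 0.0006 0.2 0.005;0 0 0.0009 0.3 0.005;0 0 0.0012 0.4 0.005;0 0 0.0016 0.5 0.005'
python3 -m inch '0 0 0.0003 0.1 0.005;0 0 0.0006 0.2 0.005;0 0 0.0009 0.3 0.005;0 0 0.0012 0.4 0.005;0 0 0.0016 0.5 0.005'
python3 -c "
from cell import arm;o=arm.observe();print(o['ft_torque'],o['joints'])"
```

```text
clock: 10.0
position: [0.5042, -0.0032, 0.2791]
ee_rot: [2.381, 2.048, 0.002]
force: [5.0, 3.3, -1.6]
width: 0.151
gripper_force: 24.9
clock: 10.5
position: [0.5041, -0.0033, 0.2775]
ee_rot: [2.815, 1.396, 0.002]
force: [3.9, 1.7, -1.5]
width: 0.154
gripper_force: 25.0
[ 0.51572716 -1.14114892 -0.01292042] [-0.68892106  0.49341929  0.81458962  2.05731485 -0.50383413  0.79604487
 -0.22012209]
```

```bash
python3 -m inch '0 0 0.0003 0.1 0.005;0 0 0.0006 0.2 0.005;0 0 0.0009 0.3 0.005;0 0 0.0012 0.4 0.005;0 0 0.0016 0.5 0.005'
python3 -m inch '0 0 0.0003 0.1 0.005;0 0 0.0006 0.2 0.005;0 0 0.0009 0.3 0.005;0 0 0.0012 0.4 0.005;0 0 0.0016 0.5 0.005'
python3 -c "
from cell import arm;o=arm.observe();print(o['ft_torque'],o['joints'])"
```

```text
clock: 11.0
position: [0.5042, -0.0031, 0.276]
ee_rot: [-3.072, -0.656, -0.002]
force: [3.4, 4.0, 0.3]
width: 0.149
gripper_force: 25.0
clock: 11.5
position: [0.5042, -0.0028, 0.2744]
ee_rot: [-3.137, 0.124, -0.001]
force: [4.6, 4.5, 0.0]
width: 0.153
gripper_force: 25.0
[ 1.15037151 -0.9644553   0.0509186 ] [-0.84007814  0.62185135  1.09177254  2.06936066 -0.72579722  0.89665706
 -0.98203657]
```

```bash
python3 -m inch '0 0 0.0003 0.1 0.005;0 0 0.0006 0.2 0.005;0 0 0.0006 0.2 0.005'
python3 -m inch '0 0 0 0 0.065;0 0 0 0 0.065;0 0 0 0 0.065;0 0 0 0 0.065;0 0 0 0 0.065'
python3 -m inch '0 0 0 0 0.065;0 0 0 0 0.065'
python3 -c "
from cell import arm;o=arm.observe();print(o['ft_torque'],o['joints'])"
```

```text
clock: 11.8
position: [0.5042, -0.0026, 0.2737]
ee_rot: [-3.11, 0.435, -0.0]
force: [3.4, 6.8, 0.9]
width: 0.154
gripper_force: 25.0
clock: 12.3
position: [0.5036, -0.0038, 0.2735]
ee_rot: [-3.112, 0.429, 0.0]
force: [-0.4, 0.6, -0.4]
width: 0.532
gripper_force: 0.0
clock: 12.5
position: [0.5038, -0.0037, 0.2735]
ee_rot: [-3.112, 0.428, 0.0]
force: [-0.7, -0.2, 0.4]
width: 0.684
gripper_force: 0.0
[-0.02854223  0.21438011  0.00736199] [-0.86114861  0.65436605  1.14287805  2.07199187 -0.76703756  0.92395686
 -1.12995756]
```

```bash
python3 -m inch '0 0 0 -0.15 0.065;0 0 0 -0.3 0.065;0 0 0 -0.45 0.065;0 0 0 -0.6 0.065;0 0 0 -0.75 0.065'
python3 -m inch '0 0 0 -0.15 0.065;0 0 0 -0.3 0.065;0 0 0 -0.45 0.065;0 0 0 -0.6 0.065;0 0 0 -0.75 0.065'
python3 -m inch '0 0 0 -0.15 0.065;0 0 0 -0.3 0.065;0 0 0 -0.45 0.065;0 0 0 -0.6 0.065;0 0 0 -0.75 0.065'
python3 -m inch '0 0 0 -0.15 0.065;0 0 0 -0.3 0.065;0 0 0 -0.45 0.065;0 0 0 -0.6 0.065;0 0 0 -0.75 0.065'
python3 -m inch '0 0 0 -0.14 0.065;0 0 0 -0.14 0.065;0 0 0 -0.14 0.065'
python3 - <<'E'
from h import *
from scipy.spatial.transform import Rotation as R
o=arm.observe();print(o['ft_torque'],o['joints'],R.from_rotvec(o["ee_rot"]).as_matrix()[:,:2])
im2=arm.get_image("side")[:,:,::-1][170:320,280:430]
cv2.imwrite("pics/crop4.png",cv2.resize(im2,(600,600),interpolation=2))
E
```

```text
clock: 13.0
position: [0.5038, -0.0036, 0.2736]
ee_rot: [3.05, 0.751, 0.0]
force: [-0.1, -0.0, -0.0]
width: 0.71
gripper_force: 0.0
clock: 13.5
position: [0.5038, -0.0037, 0.2736]
ee_rot: [2.563, 1.816, 0.0]
force: [-0.7, -1.2, 0.4]
width: 0.707
gripper_force: 0.0
clock: 14.0
position: [0.5038, -0.0037, 0.2736]
ee_rot: [1.72, 2.629, -0.0]
force: [-0.1, -0.5, 0.9]
width: 0.703
gripper_force: 0.0
clock: 14.5
position: [0.5038, -0.0038, 0.2736]
ee_rot: [0.638, 3.076, -0.0]
force: [0.0, -0.3, -0.3]
width: 0.709
gripper_force: 0.0
clock: 14.8
position: [0.5038, -0.0039, 0.2735]
ee_rot: [-0.438, -3.111, -0.0]
force: [0.1, 0.8, -0.2]
width: 0.712
gripper_force: 0.0
[-0.01849814 -0.03191216 -0.02309775] [-0.29712332  0.40400287  0.26000284  2.03218098 -0.15348352  0.72352379
  1.34941342] [[-9.61168592e-01  2.75961836e-01]
 [ 2.75961826e-01  9.61168585e-01]
 [ 8.85342463e-05  1.31094449e-04]]
```

View pics/crop4.png

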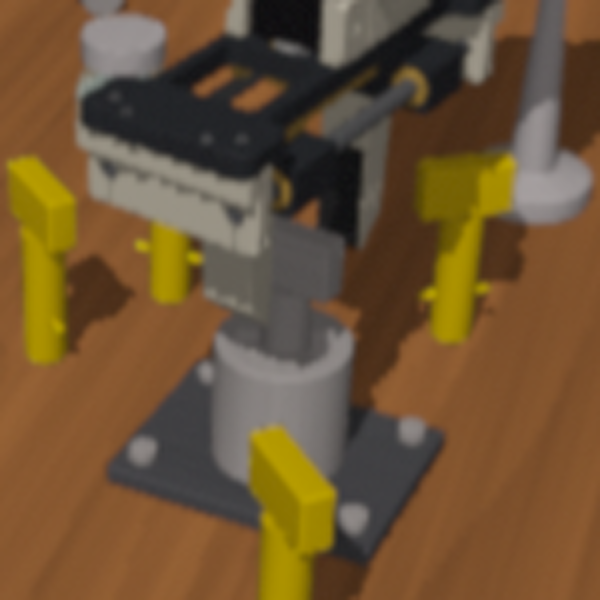

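The fingers straddle the head again (crop about (300,260)) and the bolt has sunk further. I'll regrip and continue.

```bash
python3 -m inch '0 0.001 0 0 0.005;0 0.001 0 0 0.005;0 0.001 0 0 0.005;0 0.001 0 0 0.005;0 0.001 0 0 0.005' 25
python3 -m inch '0 0 0 0 0.005;0 0 0 0 0.005;0 0 0 0 0.005;0 0 0 0 0.005'
python3 -m inch '0 0 0.0003 0.1 0.005;0 0 0.0006 0.2 0.005;0 0 0.0009 0.3 0.005;0 0 0.0012 0.4 0.005;0 0 0.0016 0.5 0.005'
python3 -c "
from cell import arm;o=arm.observe();print(o['ft_torque'],o['joints'])"
```

```text
clock: 15.35
position: [0.5041, -0.0026, 0.2735]
ee_rot: [-0.431, -3.112, -0.0]
force: [0.9, 0.1, -0.7]
width: 0.325
gripper_force: 0.0
clock: 15.75
position: [0.5041, -0.0025, 0.2736]
ee_rot: [0.43, 3.112, 0.0]
force: [0.1, 1.8, -0.8]
width: 0.152
gripper_force: 24.9
clock: 16.25
position: [0.5044, -0.0019, 0.272]
ee_rot: [1.192, 2.906, 0.002]
force: [0.7, 4.1, -1.3]
width: 0.151
gripper_force: 24.9
[ 0.9007242  -0.39732771  0.01731739] [-0.39961412  0.41787623  0.39310903  2.04048354 -0.23789065  0.72509738
  0.93453428]
```

```bash
python3 -m inch '0 0 0.0003 0.1 0.005;0 0 0.0006 0.2 0.005;0 0 0.0009 0.3 0.005;0 0 0.0012 0.4 0.005;0 0 0.0016 0.5 0.005'
python3 -m inch '0 0 0.0003 0.1 0.005;0 0 0.0006 0.2 0.005;0 0 0.0009 0.3 0.005;0 0 0.0012 0.4 0.005;0 0 0.0016 0.5 0.005'
python3 -m inch '0 0 0.0003 0.1 0.005;0 0 0.0006 0.2 0.005;0 0 0.0009 0.3 0.005;0 0 0.0012 0.4 0.005;0 0 0.0016 0.5 0.005'
python3 -c "
from cell import arm;o=arm.observe();print(o['ft_torque'],o['joints'])"
```

```text
clock: 16.75
position: [0.5048, -0.0016, 0.2706]
ee_rot: [1.873, 2.521, 0.003]
force: [2.1, 5.5, -0.3]
width: 0.15
gripper_force: 24.9
clock: 17.25
position: [0.5051, -0.0015, 0.2691]
ee_rot: [2.439, 1.98, 0.004]
force: [3.9, 4.4, -1.3]
width: 0.15
gripper_force: 24.9
clock: 17.75
position: [0.5055, -0.0017, 0.2677]
ee_rot: [2.852, 1.315, 0.006]
force: [4.1, 3.5, -0.9]
width: 0.152
gripper_force: 25.0
[ 0.78054872 -1.12096271  0.05415456] [-0.68632954  0.51329703  0.81204265  2.06408043 -0.53403342  0.77846308
 -0.25291968]
```

```bash
python3 -m inch '0 0 0.0003 0.1 0.005;0 0 0.0006 0.2 0.005;0 0 0.0009 0.3 0.005;0 0 0.0012 0.4 0.005;0 0 0.0016 0.5 0.005'
python3 -m inch '0 0 0.0003 0.1 0.005;0 0 0.0006 0.2 0.005;0 0 0.0009 0.3 0.005;0 0 0.0012 0.4 0.005;0 0 0.0016 0.5 0.005'
python3 -m inch '0 0 0 0 0.005;0 0 0 0 0.005;0 0 0 0 0.005'
python3 - <<'E'
from h import *
from scipy.spatial.transform import Rotation as R
o=arm.observe();print(o['ft_torque'],o['joints'],R.from_rotvec(o["ee_rot"]).as_matrix()[:,:2])
im2=arm.get_image("side")[:,:,::-1][170:320,280:430]
cv2.imwrite("pics/crop5.png",cv2.resize(im2,(600,600),interpolation=2))
E
```

```text
clock: 18.25
position: [0.5057, -0.002, 0.2662]
ee_rot: [3.089, 0.568, 0.007]
force: [4.0, 3.4, -2.5]
width: 0.148
gripper_force: 25.0
clock: 18.75
position: [0.5057, -0.0023, 0.2646]
ee_rot: [-3.134, 0.214, -0.006]
force: [5.0, 1.6, -1.6]
width: 0.15
gripper_force: 25.0
clock: 19.05
position: [0.5056, -0.0021, 0.2645]
ee_rot: [-3.134, 0.208, -0.006]
force: [6.7, 1.7, -2.3]
width: 0.152
gripper_force: 25.0
[ 0.46722797 -1.26032267  0.0743467 ] [-0.83401713  0.64361275  1.08649029  2.07581573 -0.75759427  0.88447115
 -1.01030995] [[ 9.91258633e-01 -1.31882736e-01]
 [-1.31883759e-01 -9.91265188e-01]
 [ 3.60506171e-03 -5.21022131e-04]]
```

View pics/crop5.png

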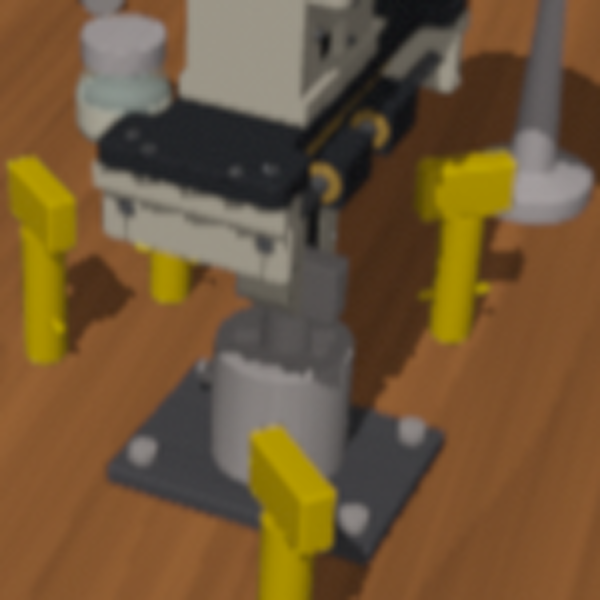

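The head is gripped, the bar is on the slot line (−7.6° against the boss at about −7.5°), and the total descent is 28 mm. The yellow bolts are undisturbed, so I'm handing in.

```bash
python3 -c "
from cell import arm;print(arm.sign_off())"
```

```text
the job is handed in; nothing more can be done
None
```

I handed the job in at about 19 s: the bolt dropped into the thread start, was turned one full turn clockwise with one regrip, and is still held by the head at 25 N; the sign-off returned no verdict.

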